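# Latch the snack locker

### The job

Shut the clear snack locker: holding the latch bar by its red knob, lift it over the front lip of the yellow catch as you swing the gate shut, until you feel it touch the catch's back wall. Let the bar drop into the slot behind the lip and let go, so that the latch alone holds the sprung gate. The catch is brittle, so press the bar on it only lightly (under 15 N), and leave the lunchbox and everything else on the counter where they are.

Things in the scene. Friction and masses are not known exactly. Their poses are not given: they have to be found in the camera images.
- locker: Clear roofed plastic snack locker with aluminium frame, fixed to the counter, 190 deep x 260 wide x 150 mm high, an orange lunchbox inside. Origin on the counter under the middle of its doorway; x points level out of the doorway (the way the gate opens), y along the doorway from the hinge edge to the catch edge, z up. The yellow catch stands on a post beside the doorway, at y = 140 to 160 mm.
- catch_place (a point): Nominal middle of the yellow catch's slot (locker x 10, y 150, z 107 mm), axes as locker. Slot open at top, 12 mm wide along x; back wall (-x side) top at z 161 mm; front lip (+x side) 12 mm thick, top at z 121 mm, square-faced, no ramp. The catch is screwed on in long holes: it really sits up to 20 mm farther in or out along x than this point; that is not measured, feel for it. It is rigid.
- gate (a joint): Gate angle about its upright hinge: 0 = nominally shut, bar in line with catch_place; positive = opened outward (limit 1.0); goes 0.13 past shut; only the catch stops it. Latched it stands at -0.085 to 0.085. 230 wide, 143 mm high, 0.35 to 0.7 kg. Friction hinge and a weak spring that pushes it open (about 1.5 N at the knob when shut). Starts 0.35 to 0.6 open and stays until moved.
- gate_hinge (a point): Point on the gate's upright hinge line, 115 mm above the counter (at locker x = 0, y = -120 mm). Its axes turn with the gate: x points out of the gate's outer face, y along the gate from the hinge to the free edge, z up.
- latch (a joint): Angle of the latch bar about its pivot on the gate: 0 = level on its own stop (and so when down in the catch, whose slot is deep enough), positive = free end raised, limit 0.6. It falls by its own weight when let go. Above 0.10 it clears the lip; at 0.22 its free end still meets the catch's back wall; above 0.3 it would pass over that wall.
- bar_pivot (a point): Pivot of the latch bar on the gate's outer face, 115 mm above the counter; from gate_hinge it lies at x = 10, y = 100 mm in the gate's axes. The pivot axis is the gate's x. Axes as gate_hinge.
- bar: Latch bar, dark steel, 8 mm thick (along x), 16 mm high, reaching along y from 15 mm behind its pivot to 190 mm beyond it, on the upper part of the gate; 0.1 to 0.17 kg. Origin at the pivot; x out of the gate's face, y along the bar to its free end, z up across it. Its underside is 107 mm above the counter when it is down.
- knob (a point): Middle of the red knob, a round peg 15 mm in diameter sticking out 38 mm from the bar's outer face along the bar's x, 75 mm along the bar from its pivot; this point is 24 mm from the bar's middle plane (24 mm along x, 75 mm along y, 0 in z of bar). Free space at both sides and above; best pinched from above with the fingers closing along the bar's y. Axes as bar.
- bar_tip (a point): Point on the bar's middle line 170 mm beyond its pivot, the part that drops into the catch. Axes as bar.
- lunchbox: Closed orange lunchbox, 113 x 178 x 60 mm, lying inside the locker; bystander. Origin at the centre of its underside.
- milk_jug: Glass milk jug, 125 mm high, 88 mm in diameter with a handle; bystander. Origin under its centre.
- bowl: Blue melamine bowl, 160 mm in diameter, 65 mm high, the yellow bowl nested in it; bystander. Origin under its centre.
- small_bowl: Yellow melamine bowl, 116 mm in diameter, 50 mm high, in the blue one; bystander. Origin under its centre.
- reamer: Wooden citrus reamer, 152 mm long, lying; bystander. Origin at about its middle on the counter.
- mug: White mug, 82 mm in diameter, 95 mm high; bystander. Origin under its centre.
- bean_jar: Amber glass jar with a wooden cap, 84 mm in diameter, 150 mm high; bystander. Origin under its centre.

How it is judged:
By the outcome, as a careful person would: the job done as asked, in the order asked, and still so for the second after the job is handed in, with the robot touching nothing.
It also fails if it takes over 48 s, if anything falls off the work surface, if the arm or the gripper's body presses on something with over 40 N, if the wrist force passes 120 N, or if a joint passes its speed limit or range.

### The arm

A 7-joint arm with a two-finger parallel gripper is mounted at the origin on the work surface. World frame = base frame: x ahead of the robot, y to its left, z up, the work surface at z = 0. Lengths are in mm, angles in rad, forces in N, time in s.
With the tool pointing down it reaches from about 400 to 875 mm from the base axis. Payload 19.3 kg.
Tool frame: the origin (TCP) lies at the very end of the fingers, on their centre line; the grasp point (between the pads) lies 19 mm behind it (grip_point_offset is the z of the grasp point in the tool frame, in mm); z points along the fingers, y is the line along which they close (so a half turn about z gives the same grasp; the last joint's range is limited). The gripper opens to 85 mm and grips with 20 to 120 N. Pads are 22 mm wide; open, the fingers measure 114 mm over their backs; the gripper's body (76 mm by 85 mm) begins 54 mm behind the grasp point. The pads swing forward as they close: fully open they stand 13 mm farther back than shut.
Start: joints at [-1.191, 0.521, -0.036, 1.599, 0.021, 1.021, -0.113], TCP at [271.757, 562.816, 191.891] pointing down, gripper open.
Joint ranges: [-2.91, 2.91], [-0.3, 2.13], [-1.5, 1.42], [0.17, 2.43], [-1.26, 4.41], [0.16, 1.93], [-2.52, 2.52]. Speed limits (rad/s): [1.89, 1.89, 2.39, 2.39, 3.01, 3.01, 3.01].

### API

Orientations are given as a 3x3 rotation matrix whose columns are the frame's x, y, z axes.
In Python, from workcell import movep, movel, goto_joints, open_gripper, clamp, wait, inverse_kinematics, read_state, camera, PlanningError, finish_job, grip_point_offset gives the robot as it stands. Calls block until the motion is done:
- movep(position, orientation): joint-space move of the TCP to a pose.
- movel(position, frame=None, max_speed=150, guard=None): straight line of the TCP; frame=None keeps the orientation; max_speed is the mean speed in mm/s. With guard (N) it stops when the force on the tool has changed by that much, and returns True; else False.
- goto_joints(angles): joint-space move.
- open_gripper() and clamp(): open the fingers fully, or close them until they stop; the grip force is fixed at half the most.
- wait(seconds).
- inverse_kinematics(position, orientation): joint angles nearest the present ones, or None.
- read_state(): the state.
- camera(name): name is "side" or "top" or "wrist"; returns a dict with "image" (384x512x3 uint8, blue, green, red), "range_z" (384x512 float32, mm along the optical axis (not along the pixel's ray), 0 where there is no reading), "fx", "fy", "cx", "cy" (pixels), "cam_to_world" (4x4, takes a point from camera to world coordinates). Camera axes: x right, y up, looking along -z (the intrinsics and any distortion apply to the point x, -y, -z); pixel columns grow to the right and rows downward; lengths in mm; the calibration is good to about 2 mm. A picture is of the moment at which its call begins.
A pose or a line that the arm cannot do raises PlanningError and nothing moves.
- finish_job(): hands the job in; it is judged then, once.
The state is a dict: "time": time; "qpos": joint angles; "qvel": joint speeds; "joint_efforts": joint torques, N m; "eef_pos": TCP position; "tool_rot": TCP orientation; "ft_force": force on the tool from outside, world axes, zero at the start; "torque": the same for the moment, N m; "finger_gap": finger opening in mm; "gripper_force": force on a finger pad.
Only numpy, scipy, OpenCV 4.12 (cv2) and the standard library are available. Lean on these libraries where they do the work, as an engineer would, in place of code of your own. Each camera call takes 0.05 s, during which the arm holds its last target. There are 200 camera calls.

## Working session

There is one attempt and no reset: what is moved stays moved. The work goes in short steps, each a Python script; the robot and the scene stay as the last script left them, time stands still between calls to the robot, and variables do not carry over. Pictures are saved under pics/ and viewed, at most 10 in all, crops included, and the job is handed in when it is done.

```bash
ls; mkdir -p pics
python3 - <<'E'
from workcell import *
import cv2,numpy as np
ims=[]
for n in("side","top"):
    c=camera(n); np.savez(f"{n}.npz",**c); cv2.imwrite(f"pics/{n}0.png",c["image"])
    print(n,c["fx"],c["cx"],c["cy"],{k for k in c},np.round(c["cam_to_world"],3).tolist())
print(read_state(),grip_point_offset)
E
```

```text
pics
side 482.4468110520634 261.3984289032352 197.09458308054255 {'fy', 'range_z', 'fx', 'image', 'cx', 'cam_to_world', 'cy'} [[-0.962, -0.191, 0.193, 804.326], [0.271, -0.619, 0.737, 1034.379], [-0.021, 0.762, 0.647, 999.85], [0.0, 0.0, 0.0, 1.0]]
top 492.7045793931625 249.8969212447605 181.86642732736271 {'fy', 'range_z', 'fx', 'image', 'cx', 'cam_to_world', 'cy'} [[-0.008, 0.982, -0.19, 282.257], [-1.0, -0.008, 0.0, -45.819], [-0.001, 0.19, 0.982, 1510.02], [0.0, 0.0, 0.0, 1.0]]
{'time': 0.1, 'qpos': array([-1.19119488,  0.52193629, -0.03633487,  1.59992526,  0.0212039 ,
        1.0210986 , -0.1128052 ]), 'qvel': array([ 0.00142472, -0.0018251 ,  0.00022159, -0.00306738,  0.00072496,
        0.00161359,  0.00094987]), 'joint_efforts': array([ 4.84708391e-03, -9.28481627e+01,  1.98473990e+00, -3.70536625e+01,
        1.81763089e-02,  5.37408385e-03,  1.12791670e-05]), 'eef_pos': array([271.62853599, 562.52507919, 191.40373124]), 'tool_rot': array([[-9.00529915e-01,  4.34793905e-01, -3.65264224e-04],
       [ 4.34794053e-01,  9.00529455e-01, -9.11976611e-04],
       [-6.75906792e-05, -9.80076932e-04, -9.99999517e-01]]), 'ft_force': array([-0.07183914,  0.05331456, -0.38069339]), 'torque': array([0.01466259, 0.0272552 , 0.0254347 ]), 'gripper_force': 0.0, 'finger_gap': 85.15479743990785} -18.700000000000003
```

View pics/side0.png

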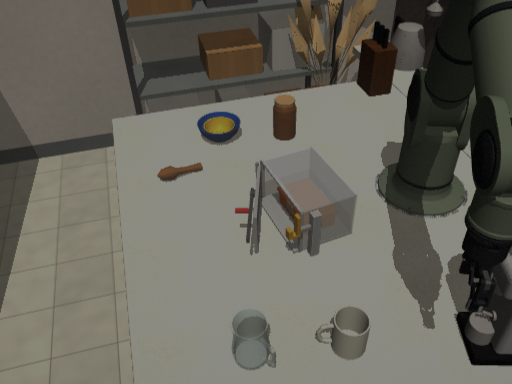

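View pics/top0.png

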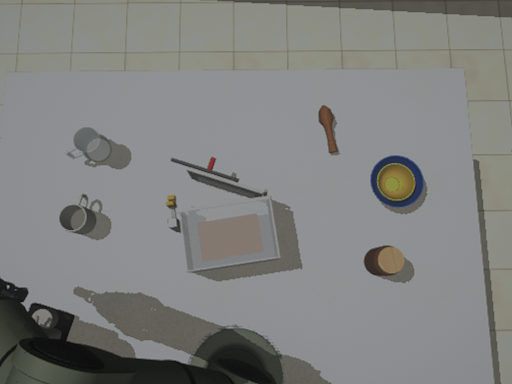

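```bash
cat > h.py <<'E'
import cv2,numpy as np
def proj(c,P):
    M=np.linalg.inv(c["cam_to_world"]); p=(M@np.append(P,1))[:3]
    return np.array([c["cx"]+c["fx"]*p[0]/-p[2], c["cy"]+c["fy"]*-p[1]/-p[2]])
def ray(c,u,v):
    M=c["cam_to_world"]; d=M[:3,:3]@np.array([(u-c["cx"])/c["fx"],-(v-c["cy"])/c["fy"],-1]); return M[:3,3],d
def on_z(c,uv,z):
    o,d=ray(c,*uv); return o+d*(z-o[2])/d[2]
def tri(c1,p1,c2,p2):
    (o1,d1),(o2,d2)=ray(c1,*p1),ray(c2,*p2)
    s=np.linalg.lstsq(np.c_[d1,-d2],o2-o1,rcond=None)[0]
    a,b=o1+d1*s[0],o2+d2*s[1]; return (a+b)/2,np.linalg.norm(a-b)
def mask(im,h0,h1,smin=120,vmin=60):
    h=cv2.cvtColor(im,cv2.COLOR_BGR2HSV); H=h[...,0].astype(int)
    m=((H>=h0)&(H<=h1)) if h0<=h1 else ((H>=h0)|(H<=h1))
    return (m&(h[...,1]>=smin)&(h[...,2]>=vmin)).astype(np.uint8)
def blobs(m,amin=8):
    n,l,s,c=cv2.connectedComponentsWithStats(m)
    return [(s[i].tolist(),np.round(c[i],1).tolist()) for i in range(1,n) if s[i][4]>=amin]
E
python3 - <<'E'
from h import *
L={n:dict(np.load(n+".npz")) for n in("side","top")}
for n,c in L.items():
    for nm,a in(("red",(172,5,150)),("yel",(18,32,150))):
        print(n,nm,blobs(mask(c["image"],*a)))
t=L["top"]["image"][150:280,150:290]; s=L["side"]["image"][145:260,220:360]
cv2.imwrite("pics/tc.png",cv2.resize(t,None,fx=4.6,fy=4.6,interpolation=cv2.INTER_CUBIC)) 
cv2.imwrite("pics/sc.png",cv2.resize(s,None,fx=5,fy=5,interpolation=cv2.INTER_CUBIC))
E
```

```text
side red [([235, 209, 14, 4, 48], [242.0, 210.3])]
side yel [([204, 117, 30, 16, 384], [218.6, 125.0]), ([286, 213, 15, 27, 210], [294.5, 228.0])]
top red [([208, 158, 7, 11, 36], [211.1, 163.0])]
top yel []
```

View pics/tc.png

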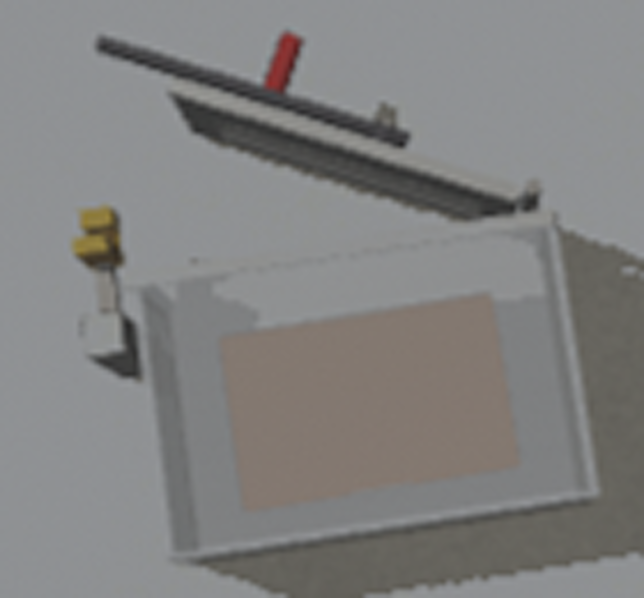

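View pics/sc.png

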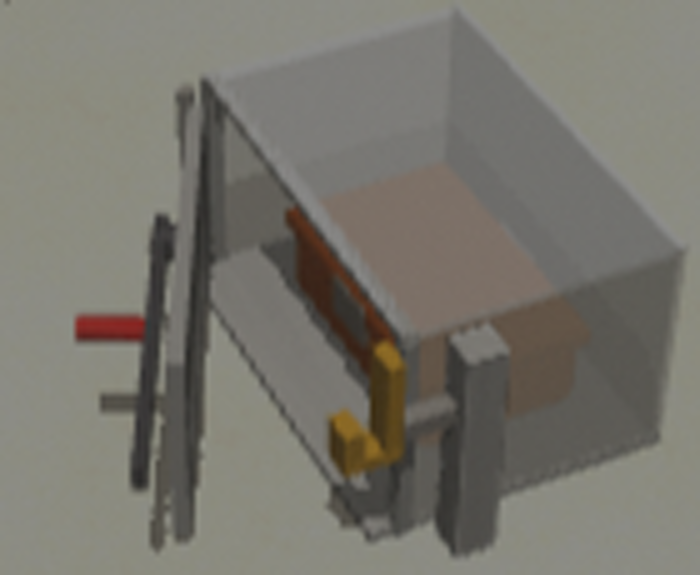

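Run:
```python
from h import *
np.set_printoptions(precision=1,suppress=True)
L={n:dict(np.load(n+".npz")) for n in("side","top")}; T,S=L["top"],L["side"]
ft=lambda x,y:(150+x/4.6-.39,150+y/4.6-.39); fs=lambda x,y:(220+x/5-.4,145+y/5-.4)
for nm,a,b,z in [("knob end",(291,37),(77,328),115),("knob root",(273,88),(145,328),115),("bar free",(99,43),(138,486),119),("bar piv end",(407,136),(162,218),119),
  ("roof FR",(555,216),(205,80),150),("roof BR",(597,492),(455,10),150),("roof BL",(178,558),(683,250),150),("roof FL",(133,284),(412,338),150),
  ("gate free top",(170,92),(175,362),143),("backwall top",(98,240),(387,352),161),("lip top",(98,214),(347,422),121),("stop peg",None,(102,402),100),("pivot peg",(387,107),None,115)]:
    r=[nm]
    if a: r.append(on_z(T,ft(*a),z))
    if b: r.append(on_z(S,fs(*b),z))
    if a and b: r+=list(tri(T,ft(*a),S,fs(*b)))
    print(*r)
```

```text
knob end [624.6  61.1 115. ] [624.5  59.  115. ] [624.5  60.9 116.5] 0.634179833704378
knob root [591.6  72.2 115. ] [588.7  70.  115. ] [590.1  72.3 117.6] 1.8863800908617634
bar free [620.7 181.9 119. ] [623.4 189.9 119. ] [622.2 183.1 112.1] 0.5151166557604966
bar piv end [559.2 -12.2 119. ] [556.3 -14.7 119. ] [557.9 -12.  121.7] 1.749157662217887
roof FR [ 502.7 -102.7  150. ] [507. -96. 150.] [ 504.4 -103.2  144.2] 1.5248241827556341
roof BR [ 336.6 -124.9  150. ] [ 339.7 -120.4  150. ] [ 337.2 -125.4  146.2] 0.911628809030443
roof BL [300.1 123.3 150. ] [301.1 132.8 150. ] [298.7 124.9 143.2] 3.4385165956211083
roof FL [463.3 153.  150. ] [465.4 156.9 150. ] [463.9 153.4 146.6] 0.3117632321322686
gate free top [583.4 133.4 143. ] [587.2 130.9 143. ] [585.4 132.6 143.5] 4.356748684949929
backwall top [488.7 172.9 161. ] [485.6 174.6 161. ] [487.1 173.6 160.9] 3.472770464137547
lip top [511.1 179.8 121. ] [507.8 178.5 121. ] [509.6 179.9 123.1] 2.494724038451564
stop peg [622.3 104.8 100. ]
pivot peg [578.7   0.4 115. ]
```

```bash
cat > g.py <<'E'
import numpy as np
from scipy.spatial.transform import Rotation as R
YL=0.154   # locker yaw: x_loc=(cos,sin)
def bar(theta,phi,H,off,pz=115.):
    """tool pose for gate angle theta, bar angle phi; off = TCP in bar frame; H = hinge xy"""
    G=R.from_euler('z',YL-theta).as_matrix()
    B=G@R.from_euler('x',phi).as_matrix()
    p=np.array([H[0],H[1],pz])+G@np.array([10,100,0])+B@np.asarray(off,float)
    T=B@np.array([[-1,0,0],[0,1,0],[0,0,-1.]])
    return p,T
E
python3 - <<'E'
from workcell import *
from g import *; import cv2
p,T=bar(0.463,0,(523.8,-90),(24,75,135)); print(p)
movep(p,T); s=read_state(); print(s["time"],s["eef_pos"],s["ft_force"])
c=camera("wrist"); np.savez("wrist1.npz",**c); cv2.imwrite("pics/w1.png",c["image"])
print(np.round(c["cam_to_world"],3))
E
```

```text
[609.40827352  66.37206754 250.        ]
2.2583 [609.22772441  67.52311852 249.8327797 ] [-0.3769833  -0.88385462  0.31598464]
[[ 3.02000e-01 -9.02000e-01 -3.08000e-01  5.30286e+02]
 [ 9.53000e-01  2.86000e-01  9.70000e-02  9.31810e+01]
 [ 0.00000e+00 -3.23000e-01  9.46000e-01  4.31148e+02]
 [ 0.00000e+00  0.00000e+00  0.00000e+00  1.00000e+00]]
```

View pics/w1.png

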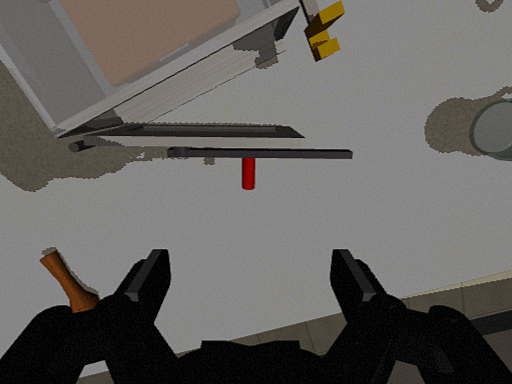

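Run:
```python
from h import *
np.set_printoptions(precision=1,suppress=True)
L={n:dict(np.load(n+".npz")) for n in("side","top","wrist1")}; T,S,W=L["top"],L["side"],L["wrist1"]
m=mask(W["image"],172,5,150); print(blobs(m))
ys,xs=np.nonzero(m); r=cv2.minAreaRect(np.c_[xs,ys].astype(np.float32)); print(r)
fs=lambda x,y:(220+x/5-.4,145+y/5-.4)
end=(xs[ys>=ys.max()-1].mean(),ys.max()+.5); root=(xs[ys<=ys.min()+1].mean(),ys.min()-.5)
print("end",tri(W,end,S,fs(77,328)),on_z(W,end,115),"root",tri(W,root,S,fs(145,328)),on_z(W,root,115))
print("stop",tri(W,(210,163),S,fs(102,402)))
g=cv2.cvtColor(W["image"],cv2.COLOR_BGR2GRAY)
print("bar free",on_z(W,(352,154.5),115),"piv end",on_z(W,(168,153),119))
v=[np.argmin(g[145:162,x]) for x in range(195,350,10)]
ylw=blobs(mask(W["image"],18,32,150)); print(ylw)
cv2.imwrite("pics/w1c.png",cv2.resize(W["image"][0:200,150:370],None,fx=3,fy=3,interpolation=cv2.INTER_CUBIC))
```

```text
[([242, 158, 13, 32, 385], [248.2, 173.2])]
((248.0, 173.5), (31.0, 12.0), 90.0)
end (array([625.9,  61. , 117.6]), np.float64(2.25715104489963)) [627.7  60.2 115. ] root (array([590. ,  72.4, 117.7]), np.float64(1.7234313747832248)) [591.4  71.9 115. ]
stop (array([603. ,   5.6,   4.1]), np.float64(0.29852967620285215))
bar free [623.5 184.8 115. ] piv end [558.8 -11.6 119. ]
[([318, 0, 27, 24, 347], [331.1, 12.1]), ([309, 29, 31, 30, 514], [323.9, 43.6])]
```

View pics/w1c.png

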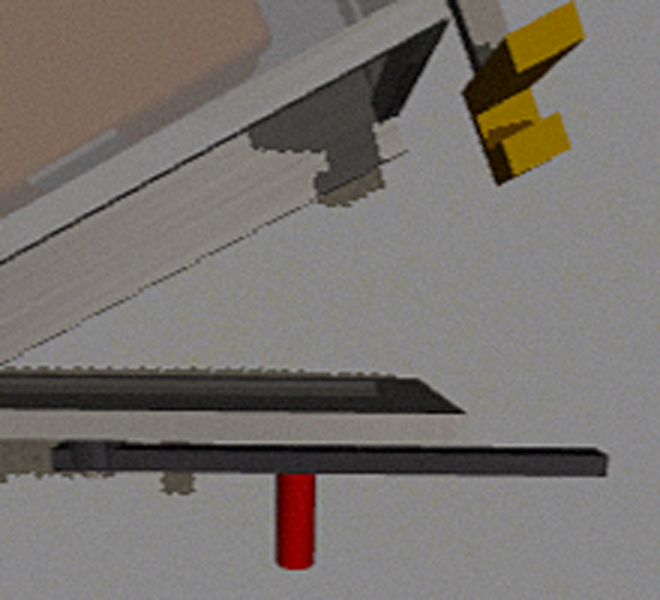

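Run:
```python
from workcell import *
from g import *; np.set_printoptions(precision=2,suppress=True)
H=(522.7,-89.5); off=(26,75,-18)
def st(n):
    s=read_state(); print(n,round(s["time"],2),s["eef_pos"],s["ft_force"],s["torque"],round(s["finger_gap"],1),round(s["gripper_force"],1))
p,T=bar(.47,0,H,off)
print(movel(p+[0,0,60],T,max_speed=120)); st("above")
print(movel(p,T,max_speed=80,guard=6)); st("down")
clamp(); st("clamp"); wait(.2); st("w")
for f in (.06,.17):
    p,T=bar(.47,f,H,off); print(movel(p,T,max_speed=30,guard=20)); st(f"phi{f}")
```

```text
False
above 3.23 [611.7   65.72 157.69] [-0.06  0.18  0.14] [ 0.02 -0.08  0.02] 85.2 0.0
False
down 4.13 [611.59  65.62  97.36] [0.41 0.69 0.29] [-0.03 -0.01  0.01] 85.6 0.0
clamp 4.9 [611.29  65.66  96.98] [-0.44 -0.52  0.3 ] [0.02 0.04 0.03] 0.6 0.0
w 5.1 [611.31  65.64  97.  ] [ 0.04 -0.49  0.21] [-0.03 -0.04  0.05] -0.1 0.0
False
phi0.06 5.41 [611.66  65.73 101.73] [ 0.22 -0.04 -0.54] [-0.07 -0.04  0.04] 0.1 0.0
False
phi0.17 5.84 [611.93  67.54 109.84] [-0.63  0.37 -0.53] [-0.09  0.02 -0.  ] -0.2 0.0
```

Run:
```python
from workcell import *
from h import *
for n in("wrist","side"):
    c=camera(n); np.savez(n+"2.npz",**c); cv2.imwrite(f"pics/{n}2.png",c["image"] if n=="wrist" else cv2.resize(c["image"][140:270,190:370],None,fx=4,fy=4,interpolation=cv2.INTER_CUBIC))
    print(n,blobs(mask(c["image"],172,5,150)))
```

```text
wrist [([237, 198, 21, 45, 788], [247.4, 217.5])]
side [([235, 208, 14, 5, 59], [241.9, 210.1])]
```

View pics/wrist2.png

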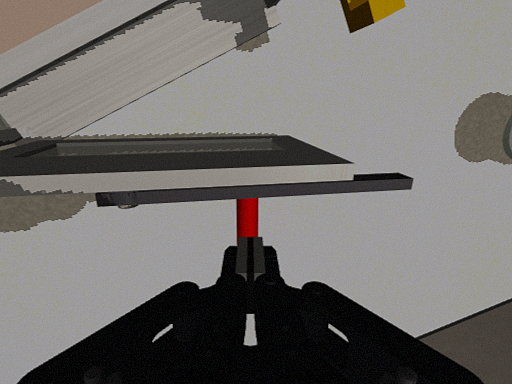

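View pics/side2.png

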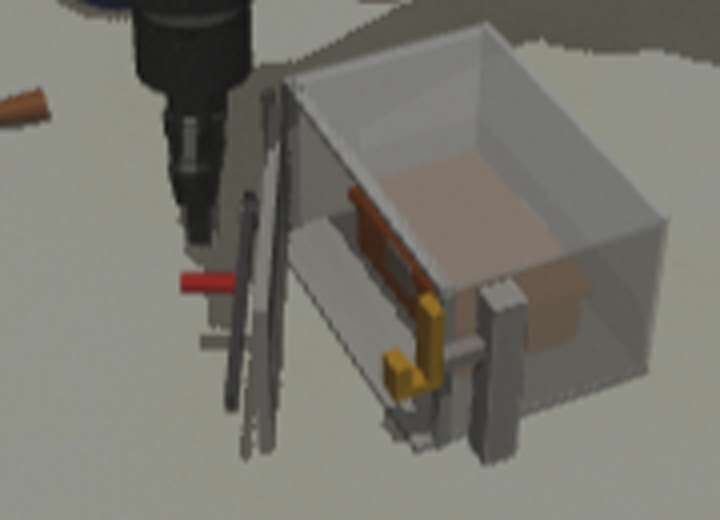

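Run:
```python
from workcell import *
from h import *
np.set_printoptions(precision=1,suppress=True)
L={n:dict(np.load(n+".npz")) for n in("side2","wrist2")}; S,W=L["side2"],L["wrist2"]
s=read_state(); e=s["eef_pos"]; z=s["tool_rot"][:,2]
for k in(0,-10,-19,-30,-40): print(k,"side",proj(S,e+z*k),"wrist",proj(W,e+z*k))
print("side tip z if at x,y:",tri(S,(240,200.7),W,(250,238)))
print("depth at tip px: side",S["range_z"][198:203,238:243].mean(1), "expected", (np.linalg.inv(S["cam_to_world"])@np.append(e,1))[2])
print("wrist cam offset from tcp",s["tool_rot"].T@(W["cam_to_world"][:3,3]-e))
print("wrist depth tip",W["range_z"][240:300:10,245], "exp",(np.linalg.inv(W["cam_to_world"])@np.append(e,1))[2])
kn=[tri(S,(S_u,210.1),W,(247,v))for S_u,v in[(241.9,217.5)]];print("knob",kn)
```

```text
0 side [240.3 212.9] wrist [250.3 221.6]
-10 side [240.2 209.8] wrist [250.3 227.8]
-19 side [240.1 207.1] wrist [250.3 234. ]
-30 side [239.9 203.6] wrist [250.3 242.3]
-40 side [239.8 200.5] wrist [250.3 250.9]
side tip z if at x,y: (array([606.8,  62.7, 146. ]), np.float64(6.310351623673005))
depth at tip px: side [1290.1 1289.1 1289.3 1298.9 1529. ] expected -1325.607959867338
wrist cam offset from tcp [  82.9   -0.2 -181.4]
wrist depth tip [150.5 141.2 132.  125.  124.6 117.6] exp -198.47713072703888
knob [(array([605.8,  66.7, 116.4]), np.float64(1.9799242813259164))]
```

Run:
```python
from workcell import *
from h import *
np.set_printoptions(precision=1,suppress=True)
s=read_state(); e=s["eef_pos"]; Rt=s["tool_rot"]; print(e,s["time"])
for n,(r0,r1,c0,c1) in {"side2":(185,215,225,256),"wrist2":(190,310,215,290)}.items():
    c=dict(np.load(n+".npz")); d=c["range_z"]; v,u=np.mgrid[r0:r1,c0:c1]; D=d[r0:r1,c0:c1]; ok=D>0
    P=np.stack([(u-c["cx"])/c["fx"]*D,-(v-c["cy"])/c["fy"]*D,-D],-1)[ok]
    P=P@c["cam_to_world"][:3,:3].T+c["cam_to_world"][:3,3]; q=(P-e)@Rt
    im=c["image"][r0:r1,c0:c1][ok].astype(int); dark=(im.max(1)<75); red=(im[:,2]>1.8*im[:,1])&(im[:,2]>80)
    k=dark&(abs(q[:,0])<20)&(abs(q[:,1])<25)&(q[:,2]<20)
    print(n,"finger tool-z hist",np.histogram(q[k][:,2],bins=np.arange(-80,21,5)))
    j=np.argsort(-q[k][:,2])[:8]; print(q[k][j]); print("red tool:",np.median(q[red],0),"world",np.median(P[red],0),P[red].min(0),P[red].max(0))
```

```text
[611.9  68.4 109.7] 5.9417
side2 finger tool-z hist (array([ 3,  6, 14, 16,  9, 13,  8,  5,  0,  0,  0,  0,  0,  0,  0,  0,  0,
        0,  0,  0]), array([-80, -75, -70, -65, -60, -55, -50, -45, -40, -35, -30, -25, -20,
       -15, -10,  -5,   0,   5,  10,  15,  20]))
[[  3.7   4.6 -41.1]
 [ -1.7   5.4 -41.5]
 [ -4.4   5.5 -41.6]
 [  1.1   6.4 -42.2]
 [  6.8   8.8 -43.7]
 [  1.5   8.3 -46.5]
 [  4.2   8.5 -46.6]
 [ 11.2  -5.3 -47.9]]
red tool: [ 1.2  1.9 -9.5] world [607.   68.3 119.6] [559.5 -74.6  -4.5] [626.   78.6 125. ]
wrist2 finger tool-z hist (array([490, 223, 329, 298, 273, 248, 194,  49,   0,   0,   0,   0,   0,
        14,  48,   0,   0,   0,   0,   0]), array([-80, -75, -70, -65, -60, -55, -50, -45, -40, -35, -30, -25, -20,
       -15, -10,  -5,   0,   5,  10,  15,  20]))
[[ -5.8  -9.1  -7.7]
 [ -8.8  -9.1  -7.9]
 [ -4.2  -9.1  -7.9]
 [  3.3  -9.   -8. ]
 [ -0.4  -9.   -8. ]
 [-11.   -9.2  -8. ]
 [ -4.8  -9.1  -8.1]
 [ -1.   -9.   -8.2]]
red tool: [  8.1  -1.5 -11.5] world [603.   67.8 120.7] [589.   58.   -1.7] [687.1  77.7 123.3]
```

```bash
cat >> g.py <<'E'
from workcell import *
np.set_printoptions(precision=2,suppress=True)
H=(522.7,-89.5); off=np.array([26,75,-57.])
def st(n=""):
    s=read_state(); print(n,round(s["time"],2),s["eef_pos"],s["ft_force"],s["torque"],round(s["finger_gap"],1),round(s["gripper_force"],1)); return s
E
python3 - <<'E'
from g import *
open_gripper()
p,T=bar(.47,0,H,off+[0,0,55]); print(movel(p,T,max_speed=80)); st("above")
p,T=bar(.47,0,H,off); print(movel(p,T,max_speed=60,guard=6)); s=st("down")
clamp(); wait(.2); s=st("clamp")
if s["finger_gap"]>10:
    p,T=bar(.47,.06,H,off); print(movel(p,T,max_speed=30,guard=15)); st("lift")
E
```

```text
False
above 7.11 [611.29  66.97 112.82] [ 0.1  -0.08  0.09] [-0.06  0.02 -0.01] 85.6 0.0
False
down 8.18 [611.57  65.69  58.37] [-0.27  0.52  0.07] [0.   0.   0.01] 85.6 0.0
clamp 9.03 [611.07  64.68  58.21] [-3.32 -4.26  5.75] [-0.94  0.61 -0.09] 13.6 58.5
False
lift 9.38 [612.05  67.81  62.55] [-3.19 -5.18 -0.77] [-1.33  0.6  -0.03] 13.0 59.0
```

Run:
```python
from g import *
p,T=bar(.47,.17,H,off); print(movel(p,T,max_speed=30,guard=15)); st("lift")
for th in(.41,.35,.29,.23,.18):
    p,T=bar(th,.17,H,off); r=movel(p,T,max_speed=35,guard=15); st((th,r))
    if r: break
c=camera("side"); import cv2; np.savez("side3.npz",**c); cv2.imwrite("pics/side3.png",cv2.resize(c["image"][140:270,190:370],None,fx=4,fy=4,interpolation=cv2.INTER_CUBIC))
```

```text
False
lift 9.87 [613.45  73.06  71.04] [-4.39 -7.37 -1.31] [-1.88  0.91 -0.02] 13.1 59.3
(0.41, False) 10.33 [603.16  78.41  70.76] [-4.55 -9.34 -1.6 ] [-2.02  1.05 -0.03] 13.2 59.4
(0.35, False) 10.8 [592.97  82.96  70.76] [-4.29 -8.85 -1.83] [-2.01  0.82  0.02] 13.1 59.3
(0.29, False) 11.27 [582.66  86.9   70.83] [-3.32 -8.52 -1.93] [-1.99  0.7   0.03] 13.2 59.3
(0.23, False) 11.73 [572.05  90.23  70.88] [-2.16 -7.56 -1.42] [-2.    0.52  0.  ] 13.1 59.3
(0.18, False) 12.15 [563.12  92.52  70.94] [-1.69 -8.37 -2.24] [-1.95  0.36 -0.03] 13.1 59.3
```

View pics/side3.png

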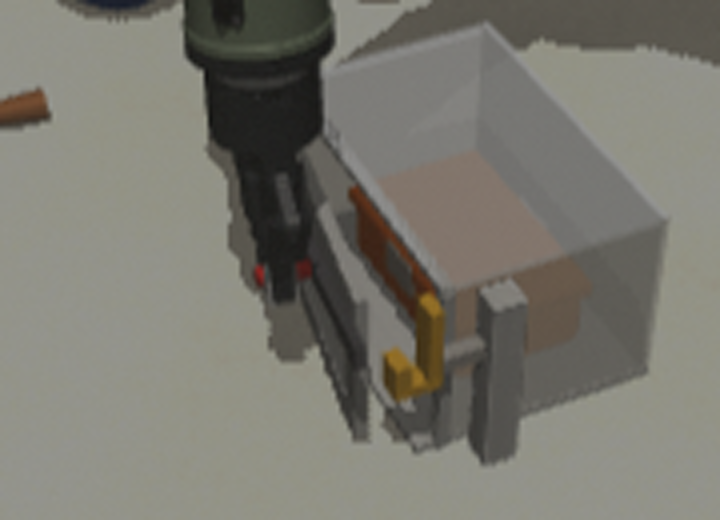

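Run:
```python
from g import *; from h import proj
S=dict(np.load("side3.npz"))
def crop(P): return (proj(S,P)-[190,140]+.4)*4
for th in(.15,.18,.21):
  for f in(0,.1,.17,.25):
    G=R.from_euler('z',YL-th).as_matrix();B=G@R.from_euler('x',f).as_matrix(); p0=np.array([*H,115])+G@[10,100,0]
    print(th,f,"bar end",crop(p0+B@[0,190,0]),"knob",crop(p0+B@[24,75,0]),"gate free top",crop(np.array([*H,143])+G@[0,230,0]))
```

```text
0.15 0 bar end [373.07 394.71] knob [287.93 287.62] gate free top [359.79 299.23]
0.15 0.1 bar end [372.84 372.64] knob [287.55 279.11] gate free top [359.79 299.23]
0.15 0.17 bar end [372.13 355.88] knob [287.1  272.75] gate free top [359.79 299.23]
0.15 0.25 bar end [370.75 335.53] knob [286.41 265.13] gate free top [359.79 299.23]
0.18 0 bar end [359.97 397.1 ] knob [280.13 288.12] gate free top [349.72 301.24]
0.18 0.1 bar end [359.65 375.02] knob [279.74 279.61] gate free top [349.72 301.24]
0.18 0.17 bar end [358.94 358.24] knob [279.31 273.24] gate free top [349.72 301.24]
0.18 0.25 bar end [357.63 337.85] knob [278.65 265.61] gate free top [349.72 301.24]
0.21 0 bar end [346.74 399.21] knob [272.32 288.46] gate free top [339.55 303.05]
0.21 0.1 bar end [346.34 377.13] knob [271.92 279.95] gate free top [339.55 303.05]
0.21 0.17 bar end [345.63 360.33] knob [271.5  273.58] gate free top [339.55 303.05]
0.21 0.25 bar end [344.39 339.9 ] knob [270.88 265.93] gate free top [339.55 303.05]
```

Run:
```python
from g import *
for th in(.14,.10,.06,.02,-.02,-.06,-.10):
    p,T=bar(th,.17,H,off); r=movel(p,T,max_speed=16,guard=4); s=st((th,r))
    if r:
        G=s["tool_rot"]; print("theta now",YL-np.arctan2(-G[1,0],-G[0,0]), "cmd-eef", p-s["eef_pos"]); break
```

```text
(0.14, False) 12.82 [555.95  93.97  70.97] [-2.45 -8.37 -1.69] [-2.01  0.29  0.  ] 12.9 59.3
(0.1, False) 13.43 [548.62  95.21  70.98] [-0.35 -7.97 -3.1 ] [-1.93  0.13  0.01] 12.8 59.3
(0.06, False) 14.05 [541.28  96.17  71.01] [-0.78 -7.96 -2.1 ] [-1.89  0.16 -0.02] 12.8 59.3
(0.02, False) 14.67 [533.96  96.77  71.09] [ 0.49 -7.49 -2.96] [-1.86  0.01 -0.03] 12.7 59.3
(-0.02, True) 14.92 [533.19  96.74  71.02] [ 3.92 -0.42  1.41] [-0.28 -0.58 -0.28] 13.1 59.6
theta now 0.012696437502331098 cmd-eef [-6.81  0.78  0.49]
```

Run:
```python
from g import *; import cv2
st()
c=camera("side"); np.savez("side4.npz",**c); w=camera("wrist"); np.savez("wrist4.npz",**w)
a=cv2.resize(c["image"][175:265,240:340],(600,540),interpolation=cv2.INTER_CUBIC)
cv2.imwrite("pics/s4.png",a); st()
```

```text
14.92 [533.19  96.74  71.02] [ 3.92 -0.42  1.41] [-0.28 -0.58 -0.28] 13.1 59.6
 15.02 [533.15  96.73  71.  ] [4.64 1.81 1.03] [ 0.18 -0.86 -0.36] 13.0 59.6
```

View pics/s4.png

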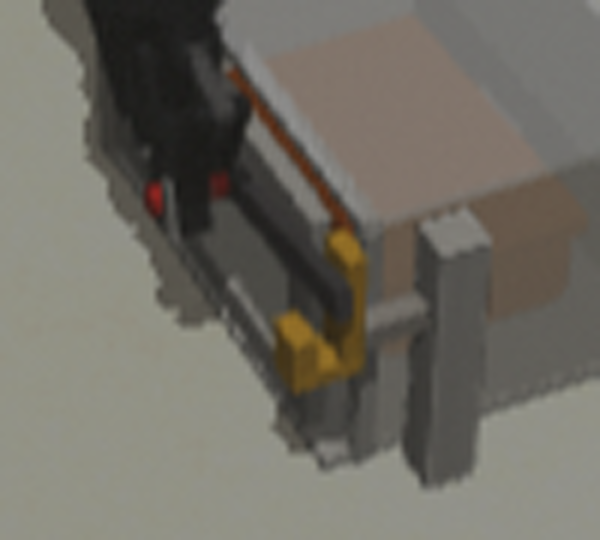

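Run:
```python
from g import *
p,T=bar(.022,.17,H,off); movel(p,T,max_speed=10); st("back")
for f in(.13,.09,.05,.02):
    p,T=bar(.022,f,H,off); r=movel(p,T,max_speed=15,guard=7); st((f,r))
    if r: break
```

```text
back 15.41 [534.    96.83  71.28] [ 0.99 -4.35 -2.84] [-1.09 -0.21 -0.1 ] 12.8 59.3
(0.13, False) 15.81 [534.18  94.99  67.99] [ 0.52 -5.63 -1.98] [-1.4  -0.08 -0.08] 13.0 59.5
(0.09, False) 16.21 [534.44  93.11  64.76] [-0.01 -7.15 -1.44] [-1.51 -0.06 -0.05] 12.7 59.6
(0.05, False) 16.61 [534.69  90.98  61.59] [ 0.15 -7.35 -1.78] [-1.58 -0.14 -0.03] 12.8 59.6
(0.02, False) 16.95 [534.87  89.37  59.28] [ 0.03 -6.68 -1.84] [-1.53 -0.05 -0.05] 13.0 59.7
```

Lowered into the slot without contact on the lip. Check from the side before letting go.

Run:
```python
from g import *; import cv2
c=camera("side"); a=cv2.resize(c["image"][175:265,240:340],(600,540),interpolation=cv2.INTER_CUBIC)
cv2.imwrite("pics/s5.png",a); st()
```

```text
17.0 [534.9   89.39  59.3 ] [ 0.87 -7.22 -2.14] [-1.49 -0.05 -0.03] 12.6 59.7
```

View pics/s5.png

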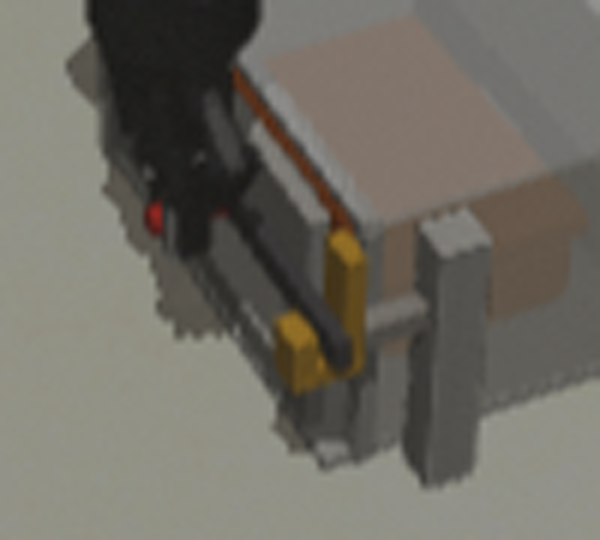

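Run:
```python
from g import *; from h import *
open_gripper(); wait(.3); s=st("open")
movel(s["eef_pos"]+[0,0,40],max_speed=60,guard=6); st("up40")
s=read_state(); movel(s["eef_pos"]+[0,0,110],max_speed=150); wait(.5); st("up")
def look():
    S,W=camera("side"),camera("wrist"); o=[]
    for c in(S,W):
        b=max(blobs(mask(c["image"],172,5,150)),key=lambda b:b[0][4]); o.append(b); 
    print(o,tri(S,o[0][1],W,o[1][1]))
    ys,xs=np.nonzero(mask(W["image"],172,5,150)); print("knob end",on_z(W,(xs[ys>=ys.max()-1].mean(),ys.max()+.5),115))
    cv2.imwrite("pics/fin.png",S["image"])
look(); wait(1); look()
for th in(-.05,0,.02,.05):
    for f in(0,.1):
        p=bar(th,f,H,(23,75,0))[0]; print(th,f,p)
```

```text
open 18.0 [535.23  89.83  59.53] [ 0.19 -0.22 -0.09] [-0.06  0.04 -0.  ] 85.5 0.0
up40 18.82 [535.07  89.8   99.35] [ 0.56 -0.25  0.25] [-0.07 -0.03  0.  ] 85.4 0.0
up 20.2 [535.04  89.79 209.24] [ 0.92 -0.08  0.54] [-0.03 -0.04  0.03] 85.8 0.0
[([264, 206, 14, 8, 61], [270.2, 209.7]), ([240, 165, 14, 36, 468], [246.9, 182.4])] (array([532.88,  88.99, 118.62]), np.float64(1.037582498148346))
knob end [553.94  91.28 115.  ]
[([264, 206, 13, 8, 61], [270.1, 209.7]), ([240, 165, 14, 36, 470], [246.8, 182.5])] (array([533.09,  88.89, 118.58]), np.float64(0.9431651441357758))
knob end [553.98  91.29 115.  ]
-0.05 0 [519.56  88.56 115.  ]
-0.05 0.1 [519.64  88.19 122.49]
0 0 [528.47  88.49 115.  ]
0 0.1 [528.52  88.12 122.49]
0.02 0 [532.02  88.34 115.  ]
0.02 0.1 [532.07  87.97 122.49]
0.05 0 [537.35  87.98 115.  ]
0.05 0.1 [537.39  87.61 122.49]
```

```bash
python3 -c "
from workcell import *
print(finish_job())"
```

```text
the job is handed in; nothing more can be done
None
```

The gate is shut and held by the latch alone, at about 0.025 rad with the bar down in the slot and the gate still over a 1 s check; contact with the catch's back wall was roughly 3 N by my estimate, and I handed in at about 21 s. The first grasp closed on nothing because the real fingertips sit about 40 mm behind the reported TCP, and I viewed 11 pictures, one over the limit of 10.

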